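# Gauge the sample well and set the depth stop

### The arm

A 6-joint arm with a two-finger parallel gripper is mounted at the origin on the work surface. World frame = base frame: x ahead of the robot, y to its left, z up, the work surface at z = 0. Lengths are in mm, angles in degrees, forces in N, time in s.
With the tool pointing down it reaches from about 350 to 850 mm from the base axis. Payload 8.1 kg.
Tool frame: the origin (TCP) lies on the centre line of the jaws, within the pads' length; the fingertips stand 8 mm ahead of it and the grasp point (between the pads) lies 11 mm behind it; x points along the fingers, z is the direction in which the jaws open and shut, and the axes are right-handed (so a half turn about x gives the same grasp; the last joint's range is limited). The gripper opens to 85 mm and grips with 20 to 120 N. Pads are 22 mm wide; open, the fingers measure 114 mm over their backs; the gripper's body (76 mm by 85 mm) begins 54 mm behind the grasp point. The pads swing forward as they close: fully open they stand 13 mm farther back than shut.
Start: joints at [-79.721, 7.471, 85.268, -0, 87.261, -4.893], TCP at [157.05, -579.086, 239.292] pointing down, gripper open.
Joint ranges: [-169.43, 169.43], [-51.17, 129.36], [1.28, 143.12], [-76.62, 256.62], [0, 156.53], [-152.29, 152.29]. Speed limits (degrees/s): [136.94, 136.94, 159.86, 180, 180, 180].

### API

Orientations are given as [roll, pitch, yaw] about the fixed x, y, z axes, in that order (R = Rz(yaw) Ry(pitch) Rx(roll)).
In Python, from bench import r, vision, order gives the robot as it stands. The module is installed in compiled form; this text tells all that it offers.
- The arm moves only by the shell command python3 -m jog 'ROWS' [FORCE]. ROWS is JSON, a list of rows, each a list of 3 entries, a list of its own where there are three numbers: the shift along the world's x, y, z in m, then the turn, a rotation vector about the world's x, y, z in rad, then the opening, from -1 (shut) to 1 (fully open). A call has 1 to 5 rows; each row is the pose to reach, as a shift and turn from the pose commanded when the call began; what a row does not reach only later rows make up. A row lasts 1/12 s, in which the tool goes at most 41.7 mm and 7.16 degrees, less where a joint would pass 70% of its speed; a pose out of reach is approached as far as the arm can. A call with a gripper value outside its range is refused whole. The fingers move at their own pace and stop on an object; FORCE is the grip in N (left out, the last holds). Time passes only in rows, so rows that repeat a pose let the fingers close. It gives the time, the measured TCP pose, the force and the opening at its end, in the units of the state.
- r.sense(): the state, without advancing time (a new reading comes with each control period).
- vision.snapshot(name): name is "scene" or "top" or "wrist"; returns the picture (480x640x3 uint8, red, green, blue); there is no depth.
- vision.camera_model(name): a dict with "fov_y" (degrees; the focal length in pixels is half the picture's height over the tangent of half this angle, whatever the lens; pixels are square), "cx", "cy" (the principal point, pixels), "world_to_cam" (4x4, takes a point from world to camera coordinates). Camera axes: x right, y down, z forward; pixel columns grow to the right and rows downward; lengths in mm; the calibration is good to about 2 mm. A picture is of the moment at which its call begins: read the wrist's pose just before it. camera_model takes no time and is no camera call; for the wrist camera it gives the pose at the moment of the call.
- order.hand_in(): hands the job in, once; it reports no verdict.
The state is a dict: "time": time; "joint_pos": joint angles; "qd": joint speeds; "joint_efforts": joint torques, N m; "tool_pos": TCP position; "tcp_rot": TCP orientation; "ft_force": force on the tool from outside, world axes, zero at the start; "wrist_torque": the same for the moment, N m; "finger_gap": finger opening in mm.
Only numpy, scipy, OpenCV 4.12 (cv2) and the standard library are available. Lean on these libraries where they do the work, as an engineer would, in place of code of your own. Each camera call takes 0.05 s, during which the arm holds its last target.

### The job

Take the long depth rod from its stand and slide it, tip down, into the sample well until it rests on the bottom, pressing gently: just enough to overcome the seal and feel the bottom, never ramming it. Leave the rod standing in the well and then set the sliding depth stop so that its top is level with the top of the rod. Leave everything else where it is.

Things in the scene. Friction and masses are not known exactly. Their poses are not given: they have to be found in the camera images.
- rod_head (a point): Depth rod (loose, about 140 g, plain steel): 12 mm shaft with a plain cylindrical head, 22 mm diameter, 30 mm tall, on top; 150 mm long in all; the lowest 7 mm tapers to a 6 mm flat tip. Starts upright in one of the two holes of the stand; its head stands 45 mm higher than the probe's. This point: centre of the head, 15 mm below the top, 135 mm above the tip; z is the rod's axis, up.
- rod_tip (a point): The centre of the depth rod's tip (its lower end).
- rod_top (a point): The centre of the depth rod's flat top (150 mm from the tip).
- probe_head (a point): Short probe (loose, steel, not needed, leave it in its hole): like the depth rod, same head and diameter, but only 105 mm long, in the other hole of the stand. This point is the centre of its head, 15 mm below its top.
- stand: Grey plastic stand block, 70 mm (x) by 140 mm (y) by 55 mm tall, with two 14.4 mm holes 45 mm deep at y = -37 mm and +37 mm from its middle. Which hole holds the depth rod varies. Origin at the centre of its underside; stands still.
- well_mouth (a point): Centre of the mouth of the sample well's bore, level with the collar's top. The bore is vertical, round, 14.4 mm wide and blind. Its depth is not known and differs each time, anywhere from 48 to 88 mm below the mouth. The bottom is a delicate, stiffly sprung pad: it gives about 1 mm for 6 N of rod on it (4 mm at most) and more than 20 N would harm it.
- well: Sample well: upright round metal tube on a bolted 100 mm round flange, fixed; 100 mm tall, 38 mm wide collar at the top; origin at the centre of its underside. A sprung seal 10 mm below the mouth grips the rod: the rod does not sink by its own weight, sliding it takes roughly 4 to 10 N, and it stays where it is let go.
- stop_top (a point): Depth stop: square 80 mm base, sleeve 106 mm tall, from which a steel pin rises that ends in a round flat-topped head, 22 mm diameter, 24 mm tall. This point is the centre of the head's top, 148 mm above the table when fully down, 236 mm when fully up. It starts higher than the rod's top will be.
- stop (a joint): Height of the depth stop's pin above its lowest place, in m (0 down to 0.088 up). The pin slides straight up and down with friction (5 to 8 N) and stays where it is left; it can be pushed down from above or pinched by the head.
- blank: Bystander: loose steel disc, 70 mm diameter, 12 mm thick.
- clamp: Bystander: loose aluminium ring, 68 mm diameter, 18 mm tall.
- wrench: Bystander: loose wrench, 170 mm.
- driver: Bystander: loose screwdriver, 190 mm.
- jar: Bystander: loose white jar, 56 mm diameter, 75 mm tall.
There are look-alikes about, which are no part of the job. What is shaped like the part that bears stop_top but yellow is not meant.

How it is judged (in metres and radians):
On the way:
1. the depth rod stands on the bottom of the well (z of rod_tip in the frame of floor below 0.0125 m and horizontal distance between rod_tip and well_mouth below 0.004 m and angle between rod_head's own z axis and vertical below 0.1 rad), for 0.2 s.
At the end, for the whole second after the job is handed in: The depth rod stands upright in the well with its tip on the bottom (within 2.5 mm), released and at rest; the top of the depth stop is level with the top of the rod within 3 mm; the short probe is still in its hole (all of step 1 and z of rod_top in the frame of stop_top between -0.003 and 0.003 m and linear speed of rod below 0.01 m/s and horizontal distance between probe_head and stand below 0.05 m and height (world z) of probe_head below 0.11 m); the robot touches nothing.
It fails at once if the rod is pressed on the bottom of the well with more than 20 N (contact force between rod and floor above 20 N).
It fails at once if the short probe is pulled out (distance of probe_head from where it was at the start of the episode above 0.025 m).
It fails at once if a bystander is shifted more than 30 mm (distance of any of blank, clamp, wrench, driver, jar from where it was at the start of the episode above 0.03 m).
It also fails if it takes over 72 s, if anything falls off the work surface, if the arm or the gripper's body presses on something with over 40 N, if the wrist force passes 120 N, or if a joint passes its speed limit or range.

## Working session

There is one attempt and no reset: what is moved stays moved. The work goes in short steps, Python scripts to look and compute and a shell command to move; the robot and the scene stay as the last step left them, time stands still between calls to the robot, and variables do not carry over. Pictures are saved under pics/ and viewed, and the job is handed in when it is done.

```bash
mkdir -p pics; ls
python3 - <<'E'
from bench import r,vision
import cv2
s=r.sense();print(s)
for n in("scene","top","wrist"):
    im=vision.snapshot(n);cv2.imwrite(f"pics/{n}0.png",im[:,:,::-1]);m=vision.camera_model(n);print(n,m)
E
```

```text
pics
{'time': 0.0, 'joint_pos': array([-7.97211965e+01,  7.51495582e+00,  8.53318293e+01,  8.92132621e-04,
        8.72621931e+01, -4.89432630e+00]), 'qd': array([-0.00590711,  0.0101019 ,  0.08353533, -0.01545715,  0.0200411 ,
       -0.06603008]), 'joint_efforts': array([ 9.76492374e-04, -5.69402468e+01, -5.00544655e+01, -1.73047324e-04,
        1.49689091e-02, -1.78253487e-05]), 'tool_pos': array([ 156.95629684, -578.52951775,  238.22158009]), 'tcp_rot': array([174.63721979,  89.89101819,  99.81030609]), 'ft_force': array([-0.44093997,  0.45692953,  0.24212264]), 'wrist_torque': array([-0.0340913 , -0.00296928,  0.04271204]), 'finger_gap': 85.19731079345537}
scene {'fov_y': 57.80882175968858, 'cx': 323.4415197349376, 'cy': 241.02975592518396, 'world_to_cam': array([[-3.07554092e-01,  9.51474581e-01, -1.03248672e-02,
         2.15164664e+02],
       [ 6.48846391e-01,  2.01771245e-01, -7.33680261e-01,
        -2.60146896e+02],
       [-6.95994857e-01, -2.32345619e-01, -6.79416420e-01,
         1.27332078e+03],
       [ 0.00000000e+00,  0.00000000e+00,  0.00000000e+00,
         1.000
[... 199 characters left out ...]
       [-9.78214361e-01,  4.43702531e-02, -2.02800259e-01,
         5.45381857e+02],
       [ 2.02631435e-01, -8.31728248e-03, -9.79219753e-01,
         1.14290612e+03],
       [ 0.00000000e+00,  0.00000000e+00,  0.00000000e+00,
         1.00000000e+00]])}
wrist {'fov_y': 63.735148279723276, 'cx': 319.0606818521325, 'cy': 243.6261589558966, 'world_to_cam': array([[ 2.61641038e-01, -9.65164353e-01, -1.31895038e-03,
        -5.99083400e+02],
       [-9.29751277e-01, -2.52407415e-01,  2.68054211e-01,
        -3.45456612e+01],
       [-2.59049282e-01, -6.89076860e-02, -9.63402927e-01,
         3.78671546e+02],
       [ 0.00000000e+00,  0.00000000e+00,  0.00000000e+00,
         1.00000000e+00]])}
```

View pics/scene0.png

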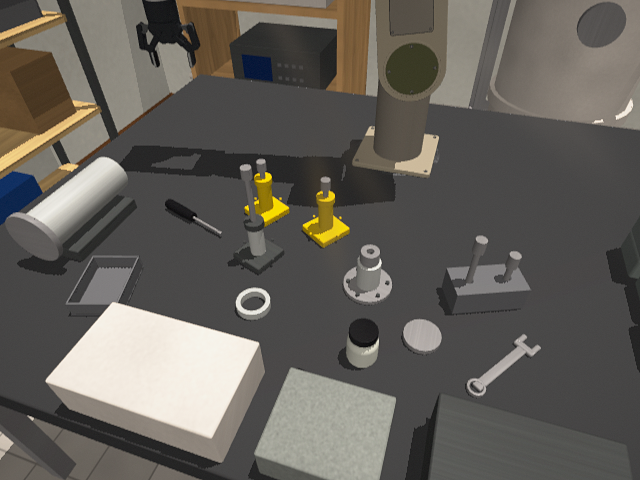

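View pics/top0.png

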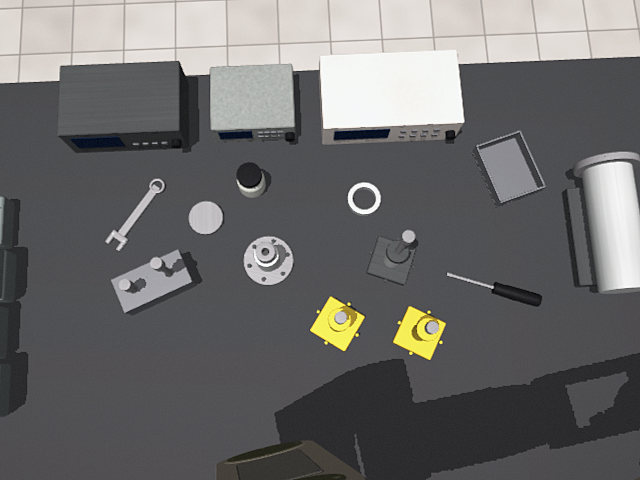

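View pics/wrist0.png

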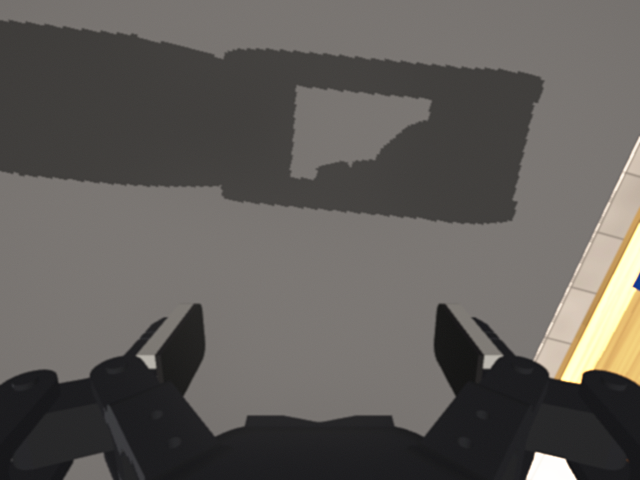

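The scene view shows the taller rod at (480,243), the probe at (513,258), the well at (369,255) and the grey stop at (246,172). The top view shows the well at (266,252), the rod at about (157,264) and the stop top at (408,237). I'll zoom in.

Run:
```python
import cv2,numpy as np
t=cv2.imread('pics/top0.png');s=cv2.imread('pics/scene0.png')
def c(im,x,y,w=40,k=5):
    return cv2.resize(im[y-w:y+w,x-w:x+w],None,fx=k,fy=k,interpolation=cv2.INTER_CUBIC)
a=np.hstack([cv2.resize(c(t,150,275),(266,266)),cv2.resize(c(t,266,252),(266,266)),cv2.resize(c(t,400,245),(266,266))])
b=np.hstack([cv2.resize(c(s,490,255),(266,266)),cv2.resize(c(s,369,265),(266,266)),cv2.resize(c(s,250,190),(266,266))])
cv2.imwrite('pics/z0.png',np.vstack([a,b]))
```

```text
(no output)
```

View pics/z0.png

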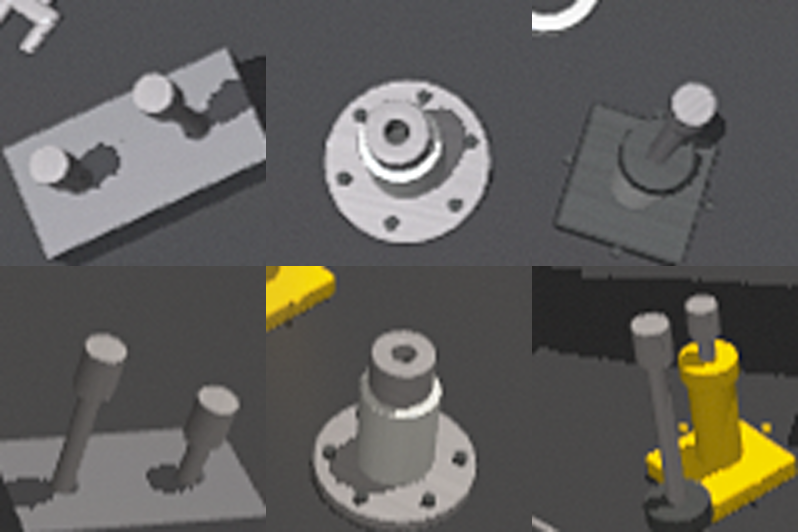

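```bash
cat > h.py <<'E'
import numpy as np
from bench import vision
def ray(n,u,v,m=None):
    m=m or vision.camera_model(n);f=240/np.tan(np.radians(m['fov_y']/2))
    R=m['world_to_cam'][:3,:3];t=m['world_to_cam'][:3,3]
    d=R.T@np.array([(u-m['cx'])/f,(v-m['cy'])/f,1]);return -R.T@t,d/np.linalg.norm(d)
def plane(n,u,v,z,m=None):
    o,d=ray(n,u,v,m);return o+d*(z-o[2])/d[2]
def tri(rs):
    A=sum(np.eye(3)-np.outer(d,d) for o,d in rs);b=sum((np.eye(3)-np.outer(d,d))@o for o,d in rs)
    p=np.linalg.solve(A,b);return p,[np.linalg.norm(np.cross(d,p-o)) for o,d in rs]
E
python3 - <<'E'
from h import *
np.set_printoptions(precision=1,suppress=True)
for k,t,s,z in(('rod',(156.3,263.3),(481.6,240.6),160),('probe',(125,284.6),(515.9,255.9),115),('well',(265.4,251.4),(370.8,251.5),100),('stop',(408.4,236.3),(246.1,167.4),230)):
    print(k,*tri([ray('top',*t),ray('scene',*s)]),plane('top',*t,z),plane('scene',*s,z))
E
```

```text
rod [507.8 229.4 158.6] [np.float64(0.49806980216494023), np.float64(0.4980698021648492)] [507.5 228.5 160. ] [509.3 229.6 160. ]
probe [479.4 297.7 114.3] [np.float64(1.0928129312629573), np.float64(1.092812931262828)] [479.3 296.4 115. ] [479.8 298.7 115. ]
well [532.3  40.4 100.2] [np.float64(1.0836662769743717), np.float64(1.0836662769743621)] [532.5  39.3 100. ] [531.8  41.4 100. ]
stop [ 519.7 -206.1  233.4] [np.float64(0.7130347183606359), np.float64(0.7130347183606233)] [ 520.7 -207.4  230. ] [ 515.1 -208.1  230. ]
```

Triangulated heights are 158.6, 114.3 and 100.2, against expected values of 160, 115 and 100. The hole spacing comes out at 74 mm, as given. Next is the tool axes.

```bash
cat >> h.py <<'E'
from scipy.spatial.transform import Rotation as Ro
from bench import r
def st():
    s=r.sense();R=Ro.from_euler('xyz',s['tcp_rot'],degrees=True).as_matrix()
    print('t',round(s['time'],2),'p',np.round(s['tool_pos'],2),'x',np.round(R[:,0],3),'z',np.round(R[:,2],3),'jawyaw',round(np.degrees(np.arctan2(R[1,2],R[0,2])),2),'f',np.round(s['ft_force'],2),'gap',round(s['finger_gap'],1),'q',np.round(s['joint_pos'],1));return s
E
python3 -c "
from h import *
st()"
python3 -m jog '[[[0,0.03,0.03],[0,0,0.12],1],[[0.03,0.06,0.06],[0,0,0.24],1],[[0.055,0.09,0.09],[0,0,0.36],1]]'
```

```text
t 0.15 p [ 156.96 -578.69  238.49] x [-0.     0.001 -1.   ] z [ 0.262 -0.965 -0.001] jawyaw -74.83 f [-0.5   0.26  0.14] gap 85.5 q [-79.7   7.5  85.3   0.   87.3  -4.9]
time: 0.4
tool_pos: [202.0, -499.1, 317.4]
tcp_rot: [159.9, 89.8, 105.9]
ft_force: [0.6, -0.8, -0.3]
finger_gap: 85.3
```

```bash
python3 -m jog '[[[0.02,0.032,0],[0,0,0.08],1],[[0.04,0.064,0],[0,0,0.16],1],[[0.06,0.096,0],[0,0,0.24],1],[[0.08,0.128,0],[0,0,0.32],1],[[0.1,0.16,0],[0,0,0.4],1]]' | tail -4;python3 -m jog '[[[0.02,0.032,0],[0,0,0.08],1],[[0.04,0.064,0],[0,0,0.16],1],[[0.06,0.096,0],[0,0,0.24],1],[[0.08,0.128,0],[0,0,0.32],1],[[0.1,0.16,0],[0,0,0.4],1]]'|tail -4; python3 -m jog '[[[0.01,0.037,0],[0,0,0.08],1],[[0.02,0.074,0],[0,0,0.16],1],[[0.03,0.111,0],[0,0,0.24],1],[[0.04,0.148,0],[0,0,0.32],1],[[0.05,0.185,0],[0,0,0.4],1]]'|tail -4;  python3 -m jog '[[[0.01,0.037,0],[0,0,0.04],1],[[0.02,0.074,0],[0,0,0.08],1],[[0.03,0.111,0],[0,0,0.11],1],[[0.04,0.148,0],[0,0,0.14],1],[[0.046,0.17,0],[0,0,0.14],1]]'|tail -4
python3 -c "
from h import *
st()"
```

```text
tool_pos: [302.9, -338.5, 317.9]
tcp_rot: [127.9, 90.0, 96.9]
ft_force: [0.9, 0.4, 0.3]
finger_gap: 85.6
tool_pos: [402.9, -178.4, 318.1]
tcp_rot: [-22.8, 90.0, -31.0]
ft_force: [0.9, -0.2, 0.4]
finger_gap: 85.4
tool_pos: [452.4, 6.7, 318.0]
tcp_rot: [-39.3, 90.0, -24.5]
ft_force: [0.7, -0.6, 0.8]
finger_gap: 85.2
tool_pos: [498.4, 178.3, 317.6]
tcp_rot: [105.1, 89.9, 127.9]
ft_force: [-1.0, -0.9, 0.8]
finger_gap: 85.2
t 2.07 p [498.38 178.27 317.57] x [-0.001  0.001 -1.   ] z [ 0.922  0.388 -0.   ] jawyaw 22.8 f [-0.97 -0.91  0.79] gap 85.2 q [14.1 -4.6 89.5  0.1 95.2 -8.7]
```

Run:
```python
from h import *
import cv2,pickle
st();m=vision.camera_model('wrist');im=vision.snapshot('wrist');cv2.imwrite('pics/w1.png',im[:,:,::-1]);pickle.dump(m,open('w1.pkl','wb'))
f=240/np.tan(np.radians(m['fov_y']/2))
for p in((508.5,229,160),(532.2,40.4,100)):
    c=m['world_to_cam']@np.array([*p,1]);print(f*c[0]/c[2]+m['cx'],f*c[1]/c[2]+m['cy'])
```

```text
t 2.07 p [498.38 178.27 317.57] x [-0.001  0.001 -1.   ] z [ 0.922  0.388 -0.   ] jawyaw 22.8 f [-0.97 -0.91  0.79] gap 85.2 q [14.1 -4.6 89.5  0.1 95.2 -8.7]
357.61419226605074 171.46341372968288
297.25356351553864 347.85752519536635
```

View pics/w1.png

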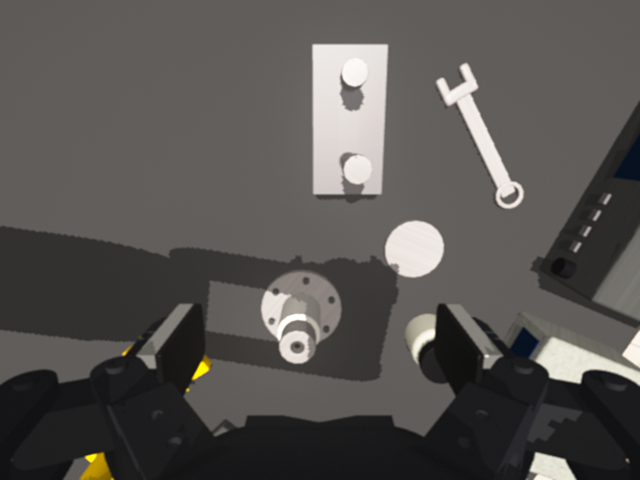

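The wrist view shows the rod top at about (358,169), the probe at (355,72) and the well bore at about (297,347). All of these fit the predictions. I'll refine them with masks.

Run:
```python
from h import *
import cv2,pickle
m=pickle.load(open('w1.pkl','rb'));im=cv2.imread('pics/w1.png')
def c(x,y,w=25): return cv2.resize(im[y-w:y+w,x-w:x+w],(400,400),interpolation=cv2.INTER_CUBIC)
cv2.imwrite('pics/z1.png',np.hstack([c(358,169),c(297,347)]))
```

```text
(no output)
```

View pics/z1.png

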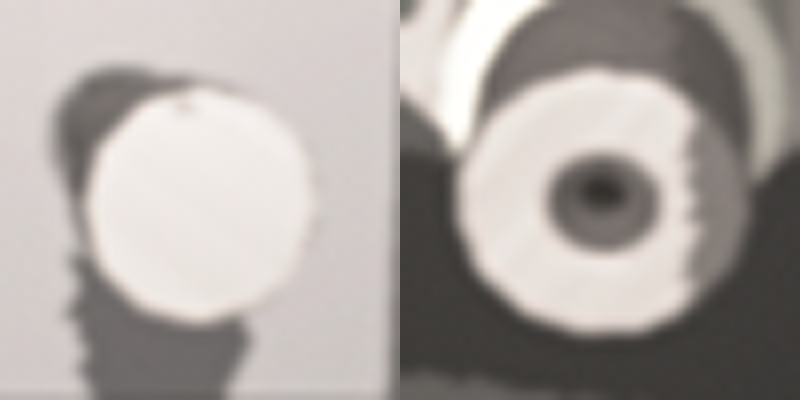

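Run:
```python
from h import *
import pickle
np.set_printoptions(precision=1,suppress=True)
m=pickle.load(open('w1.pkl','rb'))
print(plane('wrist',358.1,169.6,160,m),plane('wrist',297.6,347.3,100,m))
```

```text
[508.3 230.4 160. ] [532.3  41.1 100. ]
```

```bash
python3 -m jog '[[[0.005,0.026,-0.02],[0,0,0],1],[[0.01,0.0515,-0.04],[0,0,0],1],[[0.01,0.0515,-0.07],[0,0,0],1],[[0.01,0.0515,-0.10],[0,0,0],1],[[0.01,0.0515,-0.10],[0,0,0],1]]'
python3 - <<'E'
from h import *
import cv2
st();m=vision.camera_model('wrist');im=vision.snapshot('wrist');cv2.imwrite('pics/w2.png',im[:,:,::-1])
f=240/np.tan(np.radians(m['fov_y']/2))
for p in((508.3,229.6,160),):
    c=m['world_to_cam']@np.array([*p,1]);print(f*c[0]/c[2]+m['cx'],f*c[1]/c[2]+m['cy'])
E
```

```text
time: 2.53
tool_pos: [504.7, 225.4, 210.5]
tcp_rot: [176.4, 89.3, -161.0]
ft_force: [-0.5, 0.6, -2.7]
finger_gap: 85.3
t 2.53 p [504.65 225.43 210.51] x [-0.011 -0.004 -1.   ] z [ 0.923  0.385 -0.012] jawyaw 22.63 f [-0.5   0.64 -2.74] gap 85.3 q [18.8  1.7 94.4 -0.  84.6 -3.9]
329.22449812395615 270.05942622148746
```

View pics/w2.png

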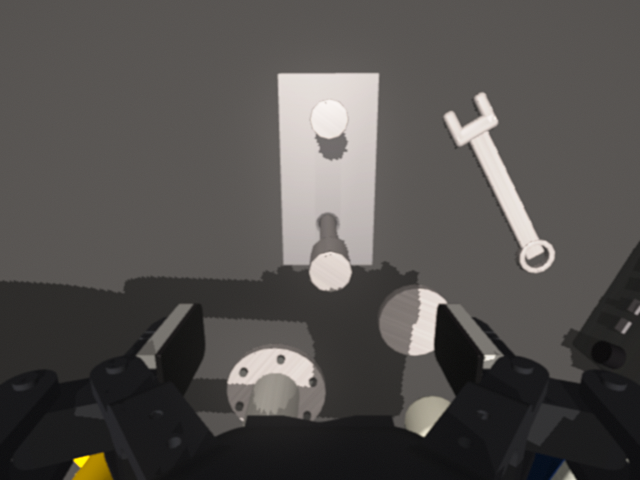

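The rod top is at (330,271) against a prediction of (329,270). Descending.

```bash
python3 -m jog '[[[0,0,-0.03],[0,0,0],1],[[0,0,-0.055],[0,0,0],1],[[0,0,-0.075],[0,0,0],1],[[0,0,-0.083],[0,0,0],1],[[0,0,-0.083],[0,0,0],1]]'
python3 -m jog '[[[0,0,0],[0,0,0],1],[[0,0,0],[0,0,0],1]]'
python3 -c "
from h import *
st()"
```

```text
time: 3.0
tool_pos: [508.0, 225.7, 134.8]
tcp_rot: [176.6, 89.9, -160.9]
ft_force: [-1.8, 0.4, 0.2]
finger_gap: 85.8
time: 3.17
tool_pos: [510.0, 226.6, 137.9]
tcp_rot: [-3.8, 89.8, 18.8]
ft_force: [0.0, -0.8, 0.9]
finger_gap: 85.5
t 3.17 p [510.02 226.62 137.85] x [ 0.003  0.001 -1.   ] z [0.923 0.384 0.004] jawyaw 22.56 f [ 0.03 -0.82  0.94] gap 85.5 q [18.7  4.9 98.8  0.  76.1 -3.9]
```

```bash
python3 -m jog '[[[-0.0015,0.003,-0.003],[0,0,0],1],[[-0.0015,0.003,-0.003],[0,0,0],1],[[-0.0015,0.003,-0.003],[0,0,0],1]]'
python3 -c "
from h import *
st()"
```

```text
time: 3.42
tool_pos: [507.2, 229.6, 132.9]
tcp_rot: [-1.3, 89.9, 21.3]
ft_force: [-0.1, -0.5, -0.0]
finger_gap: 85.4
t 3.42 p [507.22 229.58 132.87] x [ 0.001  0.    -1.   ] z [0.923 0.384 0.001] jawyaw 22.59 f [-0.12 -0.49 -0.04] gap 85.4 q [19.1  5.1 99.2  0.  75.7 -3.5]
```

```bash
python3 -m jog '[[[0.001,0,0.001],[0,0,0],-1],[[0.001,0,0.001],[0,0,0],-1],[[0.001,0,0.001],[0,0,0],-1],[[0.001,0,0.001],[0,0,0],-1],[[0.001,0,0.001],[0,0,0],-1]]' 60
python3 -m jog '[[[0,0,0],[0,0,0],-1],[[0,0,0],[0,0,0],-1],[[0,0,0],[0,0,0],-1],[[0,0,0],[0,0,0],-1],[[0,0,0],[0,0,0],-1]]' 
python3 -c "
from h import *
st()"
```

```text
time: 3.83
tool_pos: [507.9, 229.2, 133.1]
tcp_rot: [176.1, 90.0, -161.3]
ft_force: [-0.5, 0.7, 0.3]
finger_gap: 25.4
time: 4.25
tool_pos: [508.0, 229.3, 133.3]
tcp_rot: [-12.3, 90.0, 10.2]
ft_force: [-0.6, -0.5, 1.8]
finger_gap: 20.7
t 4.25 p [508.03 229.25 133.26] x [ 0.  0. -1.] z [0.923 0.384 0.   ] jawyaw 22.57 f [-0.64 -0.54  1.81] gap 20.7 q [19.   5.2 99.  -0.  75.8 -3.6]
```

```bash
python3 -m jog '[[[0,0,0.005],[0,0,0],-1],[[0,0,0.015],[0,0,0],-1],[[0,0,0.027],[0,0,0],-1],[[0,0,0.04],[0,0,0],-1],[[0,0,0.053],[0,0,0],-1]]'
python3 -m jog '[[[0,0,0.016],[0,0,0],-1],[[0,0,0.032],[0,0,0],-1],[[0,0,0.048],[0,0,0],-1],[[0,0,0.056],[0,0,0],-1],[[0,0,0.057],[0,0,0],-1]]'
python3 - <<'E'
from h import *
import cv2
st()
for n in('scene','wrist'):
    cv2.imwrite(f'pics/{n}3.png',vision.snapshot(n)[:,:,::-1])
E
```

```text
time: 4.67
tool_pos: [508.2, 229.3, 188.0]
tcp_rot: [-8.0, 90.0, 14.6]
ft_force: [0.5, -0.1, -2.5]
finger_gap: 19.9
time: 5.08
tool_pos: [509.3, 229.7, 246.7]
tcp_rot: [-4.0, 89.7, 18.6]
ft_force: [0.5, -0.0, -1.0]
finger_gap: 20.5
t 5.08 p [509.31 229.71 246.73] x [ 0.005  0.002 -1.   ] z [0.923 0.384 0.005] jawyaw 22.57 f [ 0.54 -0.04 -1.04] gap 20.5 q [19.   0.6 91.7 -0.  87.4 -3.6]
```

View pics/scene3.png

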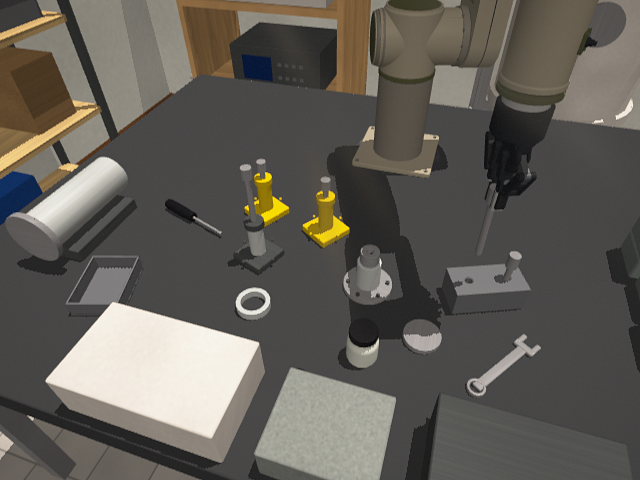

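View pics/wrist3.png

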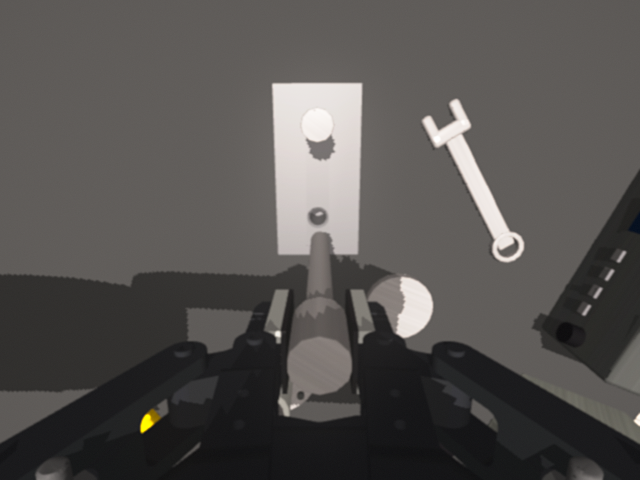

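```bash
python3 -m jog '[[[0.003,-0.02,0],[0,0,0],-1],[[0.006,-0.045,0],[0,0,0],-1],[[0.009,-0.07,0],[0,0,0],-1],[[0.012,-0.095,0],[0,0,0],-1],[[0.015,-0.12,0],[0,0,0],-1]]'
python3 -m jog '[[[0.003,-0.025,0],[0,0,0],-1],[[0.006,-0.046,0],[0,0,0],-1],[[0.008,-0.063,0],[0,0,0],-1],[[0.009,-0.069,0],[0,0,0],-1],[[0.009,-0.069,0],[0,0,0],-1]]'
python3 -m jog '[[[0,0,0],[0,0,0],-1],[[0,0,0],[0,0,0],-1],[[0,0,0],[0,0,0],-1]]'
python3 - <<'E'
from h import *
import cv2
st()
for n in('scene','top','wrist'):
    cv2.imwrite(f'pics/{n}4.png',vision.snapshot(n)[:,:,::-1])
def c(n,x,y,w=50):
    im=cv2.imread(f'pics/{n}4.png');return cv2.resize(im[y-w:y+w,x-w:x+w],(400,400),interpolation=cv2.INTER_CUBIC)
cv2.imwrite('pics/z4.png',np.hstack([c('scene',370,230),c('top',266,240)]))
E
```

```text
time: 5.6
tool_pos: [522.1, 108.2, 241.5]
tcp_rot: [163.3, 89.9, -174.1]
ft_force: [-0.0, 0.1, -1.3]
finger_gap: 20.8
time: 6.02
tool_pos: [531.5, 39.0, 241.9]
tcp_rot: [162.4, 89.9, -175.1]
ft_force: [0.7, 0.3, -1.5]
finger_gap: 20.4
time: 6.27
tool_pos: [531.8, 41.3, 242.9]
tcp_rot: [121.7, 90.0, 144.4]
ft_force: [0.6, 0.4, -1.6]
finger_gap: 20.3
t 6.27 p [531.76  41.3  242.89] x [-0.  0. -1.] z [ 0.923  0.385 -0.   ] jawyaw 22.64 f [ 0.57  0.45 -1.56] gap 20.3 q [ -1.1  -2.9  95.6   0.   87.4 -23.7]
```

View pics/z4.png

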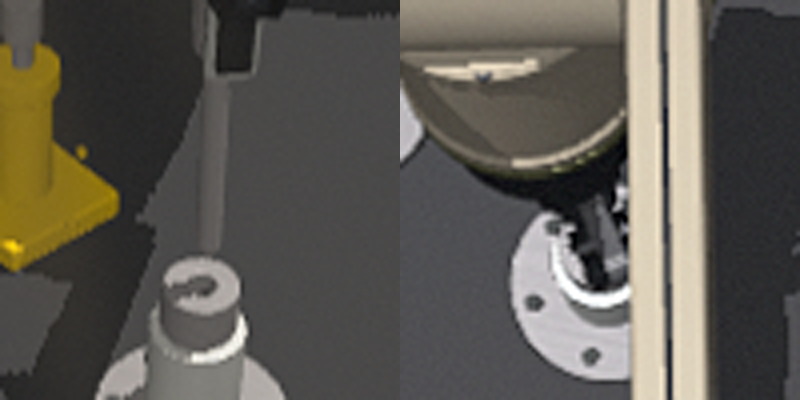

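View pics/wrist4.png

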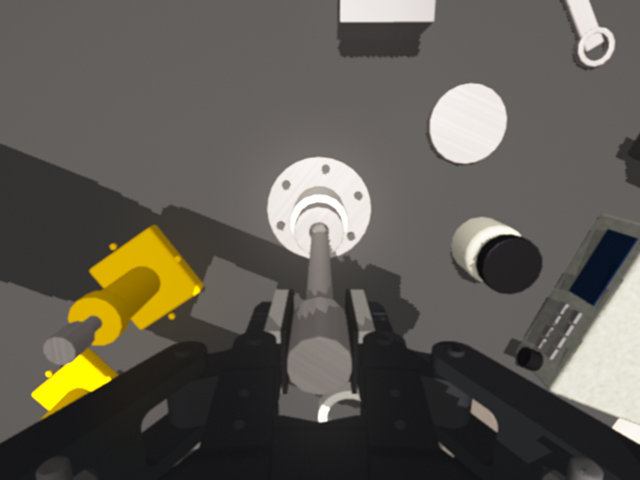

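Run:
```python
from h import *
import cv2
np.set_printoptions(precision=1,suppress=True)
def pr(n,p):
    m=vision.camera_model(n);f=240/np.tan(np.radians(m['fov_y']/2));c=m['world_to_cam']@np.array([*p,1]);return np.array([f*c[0]/c[2]+m['cx'],f*c[1]/c[2]+m['cy']])
print('scene tip from px',plane('scene',372,242.5,119.6))
for n in('scene','wrist'):
  for z in(119.6,180,230): print(n,z,pr(n,(532.2,41,z)))
  print('mouth',pr(n,(532.2,40.8,100)))
im=cv2.imread('pics/wrist4.png')[180:280,270:370];a=cv2.resize(im,(600,600),interpolation=cv2.INTER_CUBIC);cv2.imwrite('pics/z5.png',a)
```

```text
scene tip from px [527.5  41.4 119.6]
scene 119.6 [371.2 244.1]
scene 180 [373.4 219.3]
scene 230 [375.4 196.6]
mouth [370.4 251.6]
wrist 119.6 [319.1 238.5]
wrist 180 [318.9 266.8]
wrist 230 [318.6 305.7]
mouth [319. 232.]
```

View pics/z5.png

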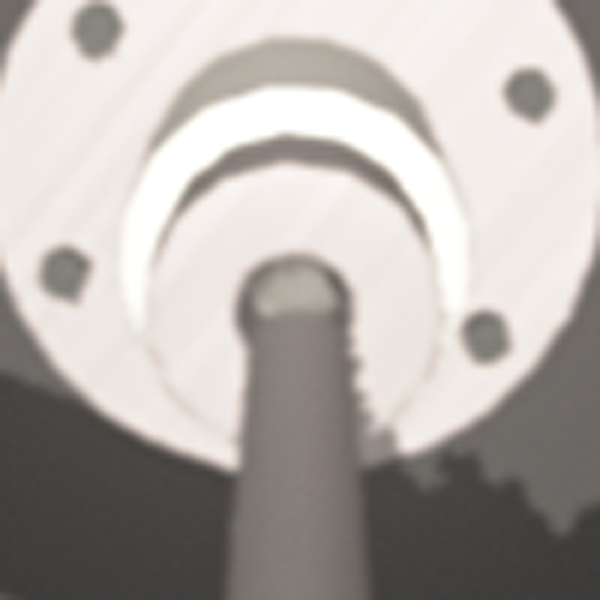

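Run:
```python
from h import *
import cv2
np.set_printoptions(precision=2,suppress=True)
g=cv2.imread('pics/scene4.png',0).astype(float)
g=cv2.GaussianBlur(g,(0,0),.6)
for v in range(202,246,4):
    row=g[v,362:386];print(v,row.astype(int))
```

```text
202 [40 40 40 40 40 41 41 44 58 73 81 87 89 88 86 79 73 72 73 73 72 72 72 72]
206 [40 40 40 39 41 41 48 69 70 76 83 88 90 91 91 79 73 73 72 72 72 73 73 72]
210 [38 39 39 39 46 68 73 72 70 78 84 88 90 92 90 76 72 72 72 73 72 72 72 72]
214 [38 39 40 47 68 73 73 72 72 79 85 89 90 93 90 74 72 73 73 73 73 73 73 73]
218 [41 57 69 72 73 73 73 73 74 80 86 90 91 93 85 74 72 73 73 73 72 72 72 72]
222 [71 73 72 73 73 73 72 68 74 82 87 90 91 92 82 73 72 72 72 73 73 73 73 73]
226 [72 72 72 72 73 73 71 69 76 83 88 91 93 92 76 72 72 73 72 72 73 73 73 72]
230 [73 73 73 72 72 72 71 69 77 84 89 92 94 91 75 72 73 72 72 73 73 73 73 73]
234 [72 72 72 72 71 72 71 71 79 86 90 91 93 86 74 72 72 72 72 72 72 72 73 73]
238 [72 73 73 73 73 72 72 73 80 87 91 92 93 82 73 72 72 73 72 72 73 73 73 73]
242 [72 72 73 73 71 71 71 72 77 85 88 87 82 73 72 72 72 73 73 72 73 72 73 73]
```

The bore and tip line up in the wrist view: bore centre at about (319,231), and the shaft shoulder edge at (319,232) against 233 predicted. In the scene view the tip is about 1 mm too far towards +y. I'll correct that and start the descent.

```bash
python3 -m jog '[[[0.0004,-0.0012,-0.003],[0,0,0],-1],[[0.0004,-0.0012,-0.007],[0,0,0],-1],[[0.0004,-0.0012,-0.011],[0,0,0],-1],[[0.0004,-0.0012,-0.015],[0,0,0],-1],[[0.0004,-0.0012,-0.017],[0,0,0],-1]]'
python3 -m jog '[[[0,0,-0.002],[0,0,0],-1],[[0,0,-0.004],[0,0,0],-1],[[0,0,-0.006],[0,0,0],-1],[[0,0,-0.008],[0,0,0],-1]]'
python3 - <<'E'
from h import *
import cv2
st()
a=[]
for n,x,y in(('scene',370,230),('wrist',320,230)):
    im=vision.snapshot(n)[:,:,::-1];a.append(cv2.resize(im[y-50:y+50,x-50:x+50],(400,400),interpolation=cv2.INTER_CUBIC))
cv2.imwrite('pics/z6.png',np.hstack(a))
E
```

```text
time: 6.83
tool_pos: [531.9, 39.1, 225.0]
tcp_rot: [156.0, 89.9, 178.6]
ft_force: [0.6, -0.5, -1.5]
finger_gap: 20.7
time: 7.17
tool_pos: [532.4, 39.0, 218.1]
tcp_rot: [-23.9, 90.0, -1.3]
ft_force: [-1.1, -0.1, -2.3]
finger_gap: 20.3
t 7.17 p [532.43  39.03 218.05] x [ 0. -0. -1.] z [0.923 0.384 0.   ] jawyaw 22.57 f [-1.08 -0.13 -2.35] gap 20.3 q [ -1.3  -2.2  97.4   0.   84.7 -23.9]
```

View pics/z6.png

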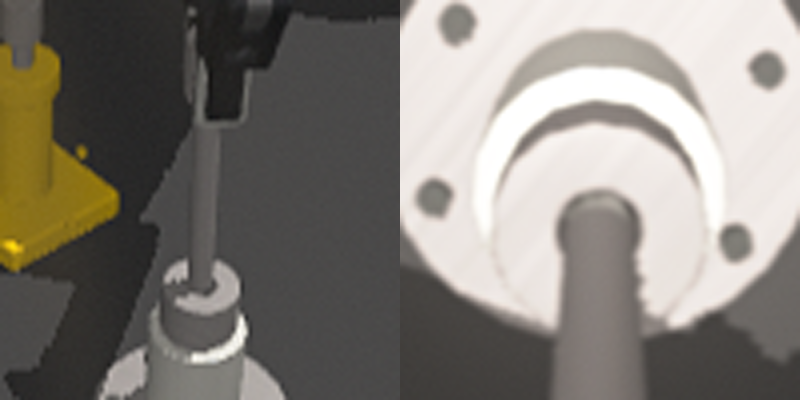

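```bash
for i in 1; do python3 -m jog '[[[0,0.0003,-0.002],[0,0,0],-1],[[0,0.0003,-0.004],[0,0,0],-1],[[0,0.0003,-0.006],[0,0,0],-1],[[0,0.0003,-0.008],[0,0,0],-1],[[0,0.0003,-0.008],[0,0,0],-1]]'; done
```

```text
time: 7.68
tool_pos: [532.1, 39.4, 209.5]
tcp_rot: [156.2, 89.9, 178.8]
ft_force: [-0.3, -0.4, -0.7]
finger_gap: 20.2
```

```bash
python3 -m jog '[[[0,0,-0.002],[0,0,0],-1],[[0,0,-0.004],[0,0,0],-1],[[0,0,-0.006],[0,0,0],-1],[[0,0,-0.008],[0,0,0],-1],[[0,0,-0.008],[0,0,0],-1]]'
```

```text
time: 8.1
tool_pos: [532.4, 39.4, 201.8]
tcp_rot: [29.6, 90.0, 52.1]
ft_force: [1.1, 0.7, -2.7]
finger_gap: 20.7
```

```bash
python3 -m jog '[[[0,0,-0.0015],[0,0,0],-1],[[0,0,-0.003],[0,0,0],-1],[[0,0,-0.0045],[0,0,0],-1],[[0,0,-0.006],[0,0,0],-1]]'
python3 - <<'E'
from h import *
import cv2
st()
a=[]
for n,x,y in(('scene',370,230),('wrist',320,250)):
    im=vision.snapshot(n)[:,:,::-1];a.append(cv2.resize(im[y-50:y+50,x-50:x+50],(400,400),interpolation=cv2.INTER_CUBIC))
cv2.imwrite('pics/z7.png',np.hstack(a))
st()
E
```

```text
time: 8.43
tool_pos: [532.4, 39.4, 196.1]
tcp_rot: [-21.9, 90.0, 0.7]
ft_force: [-0.0, -0.1, 0.9]
finger_gap: 20.1
t 8.43 p [532.39  39.36 196.07] x [ 0.  0. -1.] z [0.923 0.384 0.   ] jawyaw 22.57 f [-0.04 -0.14  0.88] gap 20.1 q [ -1.3  -1.4  99.    0.   82.4 -23.8]
t 8.53 p [532.17  39.4  195.51] x [-0.001  0.    -1.   ] z [ 0.923  0.384 -0.   ] jawyaw 22.57 f [ 0.94  1.18 -3.12] gap 20.2 q [ -1.3  -1.4  99.    0.   82.4 -23.8]
```

View pics/z7.png

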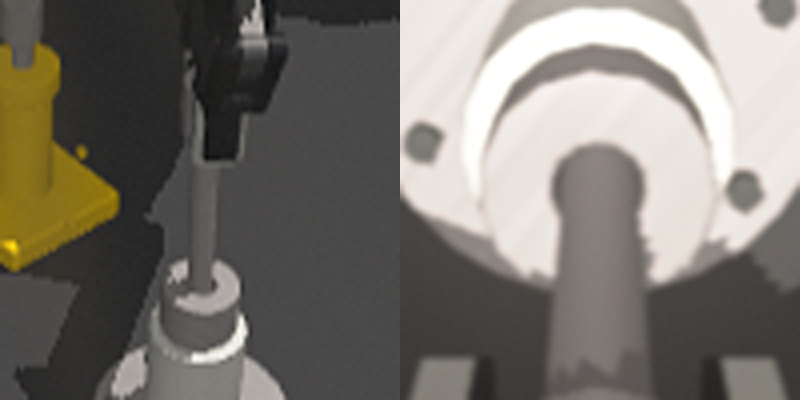

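```bash
python3 -m jog '[[[0,0,-0.0015],[0,0,0],-1],[[0,0,-0.003],[0,0,0],-1],[[0,0,-0.0045],[0,0,0],-1],[[0,0,-0.006],[0,0,0],-1]]'|grep -E 'pos|force'; python3 -m jog '[[[0,0,-0.0015],[0,0,0],-1],[[0,0,-0.003],[0,0,0],-1],[[0,0,-0.0045],[0,0,0],-1]]'|grep -E 'pos|force'
python3 -m jog '[[[0,0,-0.001],[0,0,0],-1],[[0,0,-0.002],[0,0,0],-1]]'|grep -E 'pos|force'
python3 -m jog '[[[0,0,-0.001],[0,0,0],-1],[[0,0,-0.002],[0,0,0],-1]]'|grep -E 'pos|force'
```

```text
tool_pos: [532.4, 39.4, 190.1]
ft_force: [-0.6, 1.2, 0.9]
tool_pos: [532.4, 39.4, 185.5]
ft_force: [0.0, 0.3, 0.7]
tool_pos: [532.3, 39.4, 183.5]
ft_force: [0.0, 0.4, 1.1]
tool_pos: [532.3, 39.4, 181.5]
ft_force: [-0.6, 0.7, 1.1]
```

```bash
python3 -m jog '[[[0,0,-0.001],[0,0,0],-1],[[0,0,-0.002],[0,0,0],-1]]'|grep -E 'pos|force'
python3 -m jog '[[[0,0,-0.001],[0,0,0],-1],[[0,0,-0.002],[0,0,0],-1]]'|grep -E 'pos|force'
```

```text
tool_pos: [532.4, 39.4, 179.6]
ft_force: [-0.1, 0.4, 1.7]
tool_pos: [532.4, 39.4, 177.6]
ft_force: [-0.7, 0.6, 2.2]
```

```bash
python3 -m jog '[[[0,0,-0.001],[0,0,0],-1],[[0,0,-0.002],[0,0,0],-1]]'|grep -E 'pos|force'
```

```text
tool_pos: [532.3, 39.4, 175.5]
ft_force: [-0.8, 1.5, 1.9]
```

```bash
python3 -m jog '[[[0,0,-0.0007],[0,0,0],-1],[[0,0,-0.0014],[0,0,0],-1]]'|grep -E 'pos|force'
```

```text
tool_pos: [532.3, 39.4, 174.1]
ft_force: [-0.9, 1.2, 1.0]
```

```bash
python3 -m jog '[[[0,0,-0.0007],[0,0,0],-1],[[0,0,-0.0014],[0,0,0],-1]]'|grep -E 'pos|force'
```

```text
tool_pos: [532.4, 39.4, 172.8]
ft_force: [-0.1, 1.5, 1.4]
```

```bash
cat > ck.py <<'E'
import sys
from bench import r
s=r.sense();f=s['ft_force'];print(round(s['time'],2),s['tool_pos'].round(2),f.round(1));sys.exit(1 if f[2]>4.5 else 0)
E
python3 -m jog '[[[0,0,-0.0005],[0,0,0],-1],[[0,0,-0.001],[0,0,0],-1]]'>/dev/null; python3 ck.py && python3 -m jog '[[[0,0,-0.0005],[0,0,0],-1],[[0,0,-0.001],[0,0,0],-1]]'>/dev/null; python3 ck.py && python3 -m jog '[[[0,0,-0.0005],[0,0,0],-1],[[0,0,-0.001],[0,0,0],-1]]'>/dev/null; python3 ck.py && python3 -m jog '[[[0,0,-0.0005],[0,0,0],-1],[[0,0,-0.001],[0,0,0],-1]]'>/dev/null; python3 ck.py && python3 -m jog '[[[0,0,-0.0005],[0,0,0],-1],[[0,0,-0.001],[0,0,0],-1]]'>/dev/null; python3 ck.py && python3 -m jog '[[[0,0,-0.0005],[0,0,0],-1],[[0,0,-0.001],[0,0,0],-1]]'>/dev/null; python3 ck.py && python3 -m jog '[[[0,0,-0.0005],[0,0,0],-1],[[0,0,-0.001],[0,0,0],-1]]'>/dev/null; python3 ck.py
```

```text
10.45 [532.34  39.4  171.79] [-1.1  0.7  1. ]
10.62 [532.37  39.4  170.81] [-0.1  1.7  2.2]
10.78 [532.36  39.38 169.81] [-0.3  1.   1.4]
10.95 [532.37  39.4  168.8 ] [-0.1  1.7  1.7]
11.12 [532.34  39.39 167.79] [-1.1  0.5  1.2]
11.28 [532.35  39.39 166.78] [-0.5  2.9  0.9]
11.45 [532.34  39.41 165.78] [-1.8  1.5  1.9]
```

```bash
set -e; python3 -m jog '[[[0,0,-0.0005],[0,0,0],-1],[[0,0,-0.001],[0,0,0],-1]]'>/dev/null; python3 ck.py; python3 -m jog '[[[0,0,-0.0005],[0,0,0],-1],[[0,0,-0.001],[0,0,0],-1]]'>/dev/null; python3 ck.py;  python3 -m jog '[[[0,0,-0.0005],[0,0,0],-1],[[0,0,-0.001],[0,0,0],-1]]'>/dev/null; python3 ck.py; python3 -m jog '[[[0,0,-0.0005],[0,0,0],-1],[[0,0,-0.001],[0,0,0],-1]]'>/dev/null; python3 ck.py;  python3 -m jog '[[[0,0,-0.0005],[0,0,0],-1],[[0,0,-0.001],[0,0,0],-1]]'>/dev/null; python3 ck.py; python3 -m jog '[[[0,0,-0.0005],[0,0,0],-1],[[0,0,-0.001],[0,0,0],-1]]'>/dev/null; python3 ck.py
python3 -m jog '[[[0,0,-0.0005],[0,0,0],-1],[[0,0,-0.001],[0,0,0],-1]]'>/dev/null; python3 ck.py; python3 -m jog '[[[0,0,-0.0005],[0,0,0],-1],[[0,0,-0.001],[0,0,0],-1]]'>/dev/null; python3 ck.py
```

```text
11.62 [532.33  39.38 164.77] [-1.5  1.9  2.6]
11.78 [532.36  39.4  163.81] [-2.   1.2  1.5]
11.95 [532.35  39.36 162.79] [-0.9  1.5  1.5]
12.12 [532.35  39.4  161.79] [-0.7  2.6  2.4]
12.28 [532.34  39.4  160.8 ] [-1.   2.8  2.4]
12.45 [532.35  39.4  159.8 ] [-0.6  1.8  3.1]
12.62 [532.35  39.41 158.8 ] [-1.1  2.2  3.3]
12.78 [532.36  39.39 157.8 ] [-1.3  3.   3.4]
```

Run:
```python
from h import *
import cv2
cv2.imwrite('pics/w8.png',vision.snapshot('wrist')[:,:,::-1]);st()
```

```text
t 12.83 p [532.31  39.43 157.65] x [-0.  0. -1.] z [ 0.923  0.384 -0.   ] jawyaw 22.58 f [-0.76  3.27  0.31] gap 20.6 q [ -1.3   0.3 101.4   0.   78.3 -23.9]
```

View pics/w8.png

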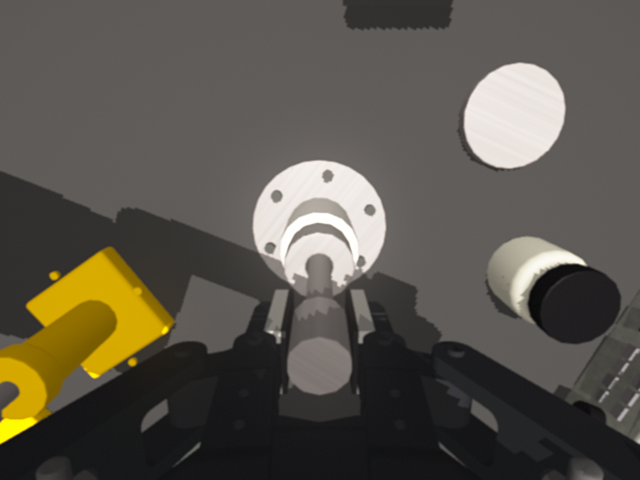

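The wrist view shows the rod still firmly held, with its head top at (319,366) and the shaft in the bore at (319,265). The side force has grown to about 3 N, so I'll ease y by +0.8 mm.

```bash
python3 -m jog '[[[-0.0002,0.0004,0],[0,0,0],-1],[[-0.0003,0.0008,0],[0,0,0],-1]]'>/dev/null; python3 ck.py; set -e; python3 -m jog '[[[0,0,-0.0005],[0,0,0],-1],[[0,0,-0.001],[0,0,0],-1]]'>/dev/null; python3 ck.py; python3 -m jog '[[[0,0,-0.0005],[0,0,0],-1],[[0,0,-0.001],[0,0,0],-1]]'>/dev/null; python3 ck.py;  python3 -m jog '[[[0,0,-0.0005],[0,0,0],-1],[[0,0,-0.001],[0,0,0],-1]]'>/dev/null; python3 ck.py
```

```text
13.0 [532.07  39.95 157.62] [ 0.3  1.2 -0. ]
13.17 [532.12  39.95 156.84] [0.  1.2 1.9]
13.33 [532.11  40.04 155.81] [-0.7  1.2  0.9]
13.5 [532.11  40.08 154.81] [-1.2  1.   2.1]
```

```bash
set -e; python3 -m jog '[[[0,0.0002,-0.0005],[0,0,0],-1],[[0,0.0003,-0.001],[0,0,0],-1]]'>/dev/null; python3 ck.py; python3 -m jog '[[[0,0,-0.0005],[0,0,0],-1],[[0,0,-0.001],[0,0,0],-1]]'>/dev/null; python3 ck.py;  python3 -m jog '[[[0,0,-0.0005],[0,0,0],-1],[[0,0,-0.001],[0,0,0],-1]]'>/dev/null; python3 ck.py; python3 -m jog '[[[0,0,-0.0005],[0,0,0],-1],[[0,0,-0.001],[0,0,0],-1]]'>/dev/null; python3 ck.py;  python3 -m jog '[[[0,0,-0.0005],[0,0,0],-1],[[0,0,-0.001],[0,0,0],-1]]'>/dev/null; python3 ck.py; python3 -m jog '[[[0,0,-0.0005],[0,0,0],-1],[[0,0,-0.001],[0,0,0],-1]]'>/dev/null; python3 ck.py
python3 -m jog '[[[0,0,-0.0005],[0,0,0],-1],[[0,0,-0.001],[0,0,0],-1]]'>/dev/null; python3 ck.py; python3 -m jog '[[[0,0,-0.0005],[0,0,0],-1],[[0,0,-0.001],[0,0,0],-1]]'>/dev/null; python3 ck.py
```

```text
13.67 [532.04  40.34 153.73] [-0.5  0.2  0.8]
13.83 [532.06  40.38 152.72] [ 0.  -0.2  0.2]
14.0 [532.08  40.44 151.8 ] [-0.3 -0.2 -0.3]
14.17 [532.05  40.45 150.78] [ 0.  -0.3  1.4]
14.33 [532.07  40.45 149.79] [ 0.3 -0.3  0.8]
14.5 [532.03  40.45 148.77] [-0.5  1.4  1.1]
14.67 [532.05  40.47 147.79] [-1.1  0.4  0.9]
14.83 [532.04  40.48 146.8 ] [-0.7  0.4  0.5]
```

```bash
set -e; python3 -m jog '[[[0,0,-0.0005],[0,0,0],-1],[[0,0,-0.001],[0,0,0],-1]]'>/dev/null; python3 ck.py; python3 -m jog '[[[0,0,-0.0005],[0,0,0],-1],[[0,0,-0.001],[0,0,0],-1]]'>/dev/null; python3 ck.py;  python3 -m jog '[[[0,0,-0.0005],[0,0,0],-1],[[0,0,-0.001],[0,0,0],-1]]'>/dev/null; python3 ck.py; python3 -m jog '[[[0,0,-0.0005],[0,0,0],-1],[[0,0,-0.001],[0,0,0],-1]]'>/dev/null; python3 ck.py;  python3 -m jog '[[[0,0,-0.0005],[0,0,0],-1],[[0,0,-0.001],[0,0,0],-1]]'>/dev/null; python3 ck.py; python3 -m jog '[[[0,0,-0.0005],[0,0,0],-1],[[0,0,-0.001],[0,0,0],-1]]'>/dev/null; python3 ck.py
python3 -m jog '[[[0,0,-0.0005],[0,0,0],-1],[[0,0,-0.001],[0,0,0],-1]]'>/dev/null; python3 ck.py; python3 -m jog '[[[0,0,-0.0005],[0,0,0],-1],[[0,0,-0.001],[0,0,0],-1]]'>/dev/null; python3 ck.py
```

```text
15.0 [532.06  40.46 145.79] [-0.6  1.6  0.6]
15.17 [532.04  40.48 144.78] [-0.   2.4  0.9]
15.33 [532.07  40.47 143.83] [-0.9  0.4  1.2]
15.5 [532.07  40.49 142.82] [-0.7  0.6  1.2]
15.67 [532.06  40.51 141.8 ] [-0.4  1.6  1.5]
15.83 [532.04  40.5  140.78] [-1.1  1.5  1.5]
16.0 [532.05  40.5  139.79] [-0.6  1.7  2.2]
16.17 [532.14  40.49 139.06] [-2.2  1.4  6. ]
```

```bash
python3 -m jog '[[[0,0,-0.0002],[0,0,0],-1],[[0,0,-0.0002],[0,0,0],-1]]'>/dev/null; python3 ck.py;python3 -m jog '[[[0,0,-0.0001],[0,0,0],-1],[[0,0,-0.0001],[0,0,0],-1]]'>/dev/null; python3 ck.py
```

```text
16.33 [532.16  40.5  139.  ] [-1.6  1.3  4.7]
16.5 [532.2  40.5 139. ] [-2.7  2.4  4.7]
```

```bash
python3 -m jog '[[[0,0,-0.0003],[0,0,0],-1],[[0,0,-0.0005],[0,0,0],-1]]'>/dev/null; python3 ck.py;python3 -m jog '[[[0,0,-0.0003],[0,0,0],-1],[[0,0,-0.0003],[0,0,0],-1]]'>/dev/null; python3 ck.py
```

```text
16.67 [532.29  40.51 138.72] [-2.6  1.3  7.3]
16.83 [532.36  40.54 138.57] [-2.2  1.8  6.8]
```

The force rises stiffly, about 5–6 N per mm, which matches the pad. This is the bottom, with about 6 N on it. Releasing.

```bash
python3 -m jog '[[[0,0,0],[0,0,0],-0.2],[[0,0,0],[0,0,0],0],[[0,0,0],[0,0,0],0.4],[[0,0,0],[0,0,0],0.4],[[0,0,0],[0,0,0],0.4]]'
python3 -m jog '[[[0,0,0.01],[0,0,0],0.4],[[0,0,0.03],[0,0,0],0.4],[[0,0,0.06],[0,0,0],0.4],[[0,0,0.09],[0,0,0],0.4],[[0,0,0.12],[0,0,0],0.4]]'
python3 -m jog '[[[0,-0.02,0.03],[0,0,0],0.4],[[0,-0.05,0.04],[0,0,0],0.4],[[0,-0.09,0.04],[0,0,0],0.4],[[0,-0.12,0.04],[0,0,0],0.4],[[0,-0.13,0.04],[0,0,0],0.4]]'
python3 -m jog '[[[0,0,0],[0,0,0],0.4],[[0,0,0],[0,0,0],0.4]]'
python3 - <<'E'
from h import *
import cv2,pickle
st()
pickle.dump(vision.camera_model('wrist'),open('w9.pkl','wb'))
for n in('scene','top','wrist'):
    cv2.imwrite(f'pics/{n}9.png',vision.snapshot(n)[:,:,::-1])
E
```

```text
time: 17.25
tool_pos: [532.0, 40.3, 137.5]
tcp_rot: [178.8, 90.0, -158.7]
ft_force: [0.5, 0.9, 0.0]
finger_gap: 59.8
time: 17.67
tool_pos: [531.7, 40.4, 259.6]
tcp_rot: [-168.4, 90.0, -145.8]
ft_force: [0.3, -0.9, 0.2]
finger_gap: 59.8
time: 18.08
tool_pos: [531.9, -93.4, 299.0]
tcp_rot: [-81.3, 89.9, -58.9]
ft_force: [-0.6, 0.1, -0.1]
finger_gap: 59.7
time: 18.25
tool_pos: [532.0, -89.7, 298.1]
tcp_rot: [58.5, 90.0, 81.0]
ft_force: [-0.0, 0.3, -0.9]
finger_gap: 59.6
t 18.25 p [531.98 -89.66 298.06] x [ 0.  0. -1.] z [0.924 0.382 0.   ] jawyaw 22.49 f [-0.04  0.35 -0.95] gap 59.6 q [-15.   -2.9  89.9   0.   93.1 -37.5]
```

View pics/scene9.png

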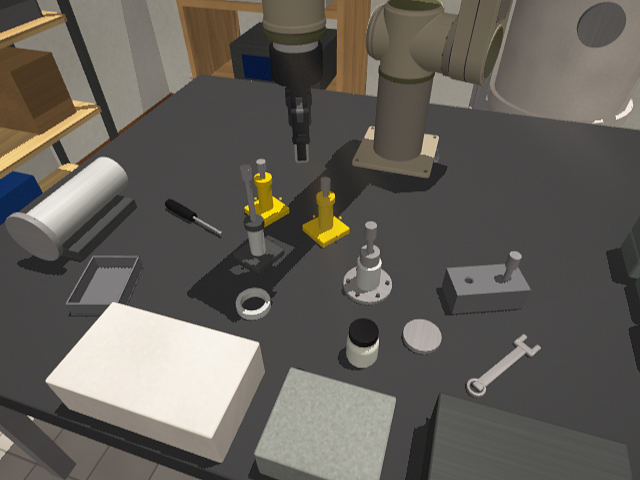

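View pics/wrist9.png

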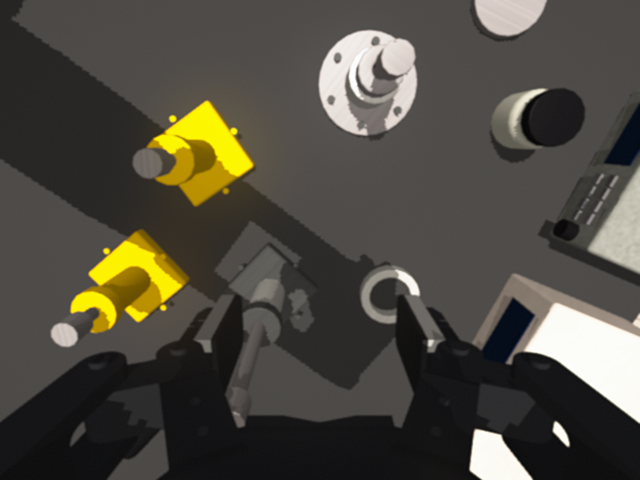

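View pics/top9.png

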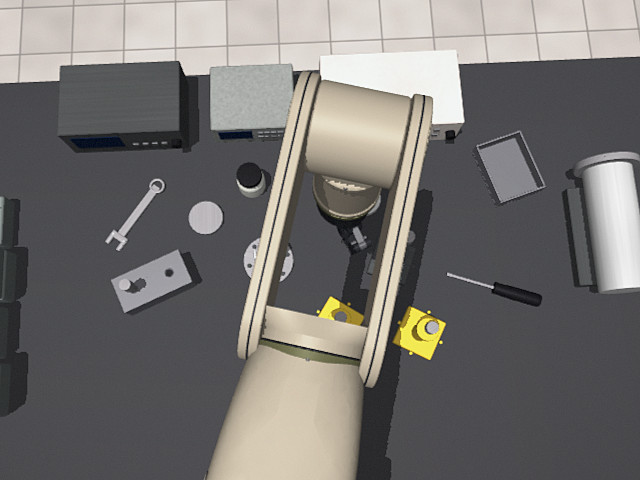

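The rod stands in the well: scene view with its head at (371,229), wrist view with its top at about (399,57). Zooming in to measure its height.

Run:
```python
import cv2,numpy as np
def c(f,x,y,w=30):
    im=cv2.imread(f);return cv2.resize(im[y-w:y+w,x-w:x+w],(400,400),interpolation=cv2.INTER_CUBIC)
cv2.imwrite('pics/z9.png',np.hstack([c('pics/scene9.png',370,240),c('pics/wrist9.png',396,60)]))
```

```text
(no output)
```

View pics/z9.png

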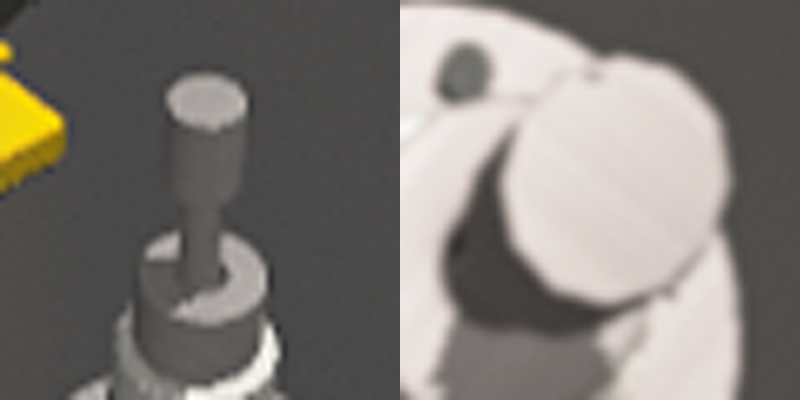

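Run:
```python
from h import *
import pickle
np.set_printoptions(precision=1,suppress=True)
m=pickle.load(open('w9.pkl','rb'))
print(tri([ray('scene',371.05,225),ray('wrist',398.6,57,m)]),plane('wrist',398.6,57,165,m),plane('scene',371.05,225,165))
```

```text
(array([534. ,  37.5, 167. ]), [np.float64(0.5295777329642347), np.float64(0.5295777329641921)]) [534.3  37.4 165. ] [531.4  37.5 165. ]
```

```bash
python3 -m jog '[[[-0.003,-0.03,-0.005],[0,0,0],0],[[-0.006,-0.06,-0.01],[0,0,0],-0.5],[[-0.009,-0.09,-0.02],[0,0,0],-1],[[-0.012,-0.116,-0.03],[0,0,0],-1],[[-0.012,-0.116,-0.03],[0,0,0],-1]]'
python3 - <<'E'
from h import *
import cv2
np.set_printoptions(precision=1,suppress=True)
st()
print('yellow',tri([ray('top',432,327),ray('scene',261,165)]),tri([ray('top',340.5,317),ray('scene',325.5,182)]))
cv2.imwrite('pics/w10.png',vision.snapshot('wrist')[:,:,::-1])
cv2.imwrite('pics/s10.png',vision.snapshot('scene')[:,:,::-1])
E
```

```text
time: 18.82
tool_pos: [518.7, -207.9, 265.1]
tcp_rot: [158.2, 89.8, -179.3]
ft_force: [0.9, 0.1, 0.1]
finger_gap: 0.6
t 18.82 p [ 518.6 -207.9  265.1] x [-0. -0. -1.] z [ 0.9  0.4 -0. ] jawyaw 22.48 f [0.9 0.1 0.1] gap 0.6 q [-27.    0.7  89.7  -0.1  89.8 -49.5]
yellow (array([ 375.2, -251.2,  140.7]), [np.float64(0.5989238686903401), np.float64(0.598923868690323)]) (array([399.7, -91.3, 143.9]), [np.float64(0.5142705443229556), np.float64(0.5142705443229237)])
```

View pics/w10.png

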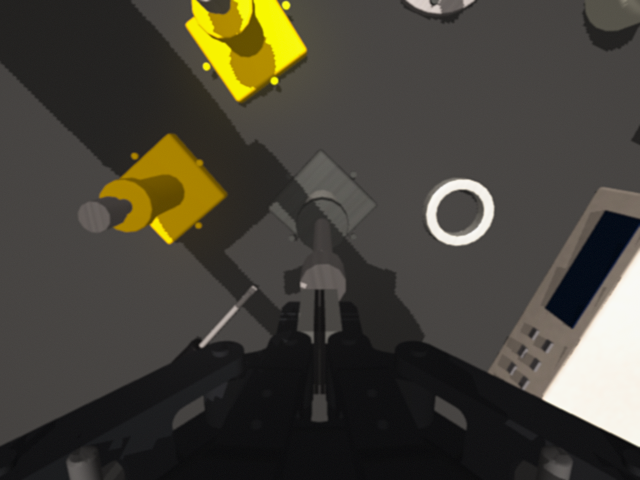

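View pics/s10.png

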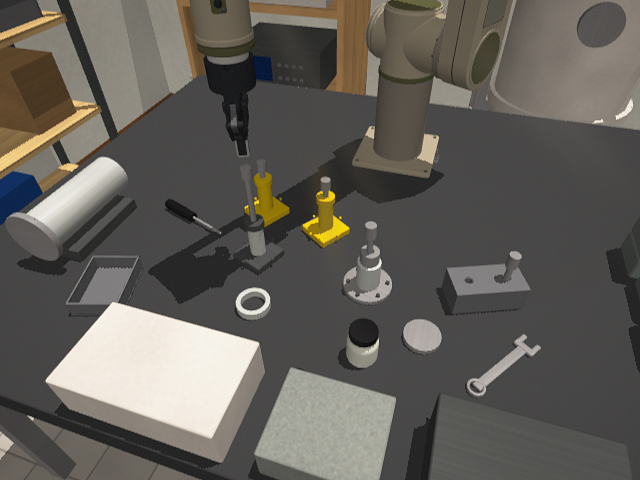

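Run:
```python
from h import *
np.set_printoptions(precision=1,suppress=True)
s=st()
m=vision.camera_model('wrist');f=240/np.tan(np.radians(m['fov_y']/2))
for p in((519.7,-206.1,233.4),(519.7+11*.923,-206.1+11*.384,233.4),(519.7-11*.923,-206.1-11*.384,233.4),(*s['tool_pos'][:2],s['tool_pos'][2]-8)):
    c=m['world_to_cam']@np.array([*p,1]);print(f*c[0]/c[2]+m['cx'],f*c[1]/c[2]+m['cy'])
```

```text
t 18.92 p [ 519.8 -205.   267. ] x [-0.  0. -1.] z [ 0.9  0.4 -0. ] jawyaw 22.55 f [ 1.  -0.2 -0.2] gap 0.1 q [-26.8   0.6  89.6   0.   89.9 -49.3]
317.06935640117786 288.9336832244468
340.57884055282886 288.93808473072966
293.56767747178304 288.92928317947775
317.91194560213313 310.72919731881495
```

```bash
python3 -m jog '[[[0,0,-0.007],[0,0,0],-1],[[0,0,-0.014],[0,0,0],-1],[[0,0,-0.018],[0,0,0],-1],[[0,0,-0.02],[0,0,0],-1]]'>/dev/null; python3 ck.py;
set -e;  python3 -m jog '[[[0,0,-0.001],[0,0,0],-1],[[0,0,-0.002],[0,0,0],-1]]'>/dev/null; python3 ck.py; python3 -m jog '[[[0,0,-0.001],[0,0,0],-1],[[0,0,-0.002],[0,0,0],-1]]'>/dev/null; python3 ck.py; python3 -m jog '[[[0,0,-0.001],[0,0,0],-1],[[0,0,-0.002],[0,0,0],-1]]'>/dev/null; python3 ck.py; python3 -m jog '[[[0,0,-0.001],[0,0,0],-1],[[0,0,-0.002],[0,0,0],-1]]'>/dev/null; python3 ck.py
```

```text
19.25 [ 519.91 -204.32  246.6 ] [-0.1  0.2 -0.9]
19.42 [ 520.15 -205.16  245.67] [0.4 0.2 0.6]
19.58 [ 520.2  -205.55  243.94] [ 0.2 -0.4 -0. ]
19.75 [ 520.13 -205.64  241.84] [0.5 0.2 0.5]
19.92 [ 520.13 -205.62  240.  ] [-1.8  0.5  5.4]
```

```bash
python3 -m jog '[[[0,0,-0.004],[0,0,0],-1],[[0,0,-0.008],[0,0,0],-1],[[0,0,-0.012],[0,0,0],-1],[[0,0,-0.016],[0,0,0],-1],[[0,0,-0.02],[0,0,0],-1]]'>/dev/null; python3 ck.py; python3 -m jog '[[[0,0,-0.004],[0,0,0],-1],[[0,0,-0.008],[0,0,0],-1],[[0,0,-0.012],[0,0,0],-1],[[0,0,-0.016],[0,0,0],-1],[[0,0,-0.02],[0,0,0],-1]]'>/dev/null; python3 ck.py;  python3 -m jog '[[[0,0,-0.004],[0,0,0],-1],[[0,0,-0.008],[0,0,0],-1],[[0,0,-0.012],[0,0,0],-1],[[0,0,-0.015],[0,0,0],-1],[[0,0,-0.016],[0,0,0],-1]]'>/dev/null; python3 ck.py
```

```text
20.33 [ 520.24 -205.67  220.46] [-3.4  1.1  5.6]
20.75 [ 520.23 -205.7   200.41] [-1.7  1.5  5. ]
21.17 [ 520.23 -205.68  184.02] [-1.9  0.8  4.9]
```

```bash
python3 -m jog '[[[0,0,-0.002],[0,0,0],-1],[[0,0,-0.004],[0,0,0],-1],[[0,0,-0.006],[0,0,0],-1],[[0,0,-0.007],[0,0,0],-1],[[0,0,-0.0075],[0,0,0],-1]]'>/dev/null; python3 ck.py; python3 -m jog '[[[0,0,0.03],[0,0,0],-1],[[0,0,0.07],[0,0,0],-1],[[0,-0.03,0.1],[0,0,0],-1],[[0,-0.07,0.12],[0,0,0],-1],[[0,-0.11,0.13],[0,0,0],-1]]'>/dev/null
python3 -m jog '[[[-0.01,-0.04,0],[0,0,0],-1],[[-0.03,-0.08,0],[0,0,0],-1],[[-0.05,-0.11,0],[0,0,0],-1],[[-0.07,-0.14,0],[0,0,0],-1],[[-0.08,-0.15,0],[0,0,0],-1]]'
python3 - <<'E'
from h import *
import cv2
for n in('scene','top'):
    cv2.imwrite(f'pics/{n}11.png',vision.snapshot(n)[:,:,::-1])
def c(f,x,y,w=30):
    im=cv2.imread(f);return cv2.resize(im[y-w:y+w,x-w:x+w],(300,300),interpolation=cv2.INTER_CUBIC)
cv2.imwrite('pics/z11.png',np.vstack([np.hstack([c('pics/scene11.png',370,230),c('pics/scene11.png',248,200)]),np.hstack([c('pics/top11.png',266,245),c('pics/top11.png',404,245)])]))
E
```

```text
21.58 [ 520.24 -205.68  176.62] [-1.2  1.2  4.7]
time: 22.42
tool_pos: [437.0, -466.2, 304.2]
tcp_rot: [164.7, 89.9, -172.9]
ft_force: [-0.1, -0.0, 0.2]
finger_gap: -0.1
```

View pics/z11.png

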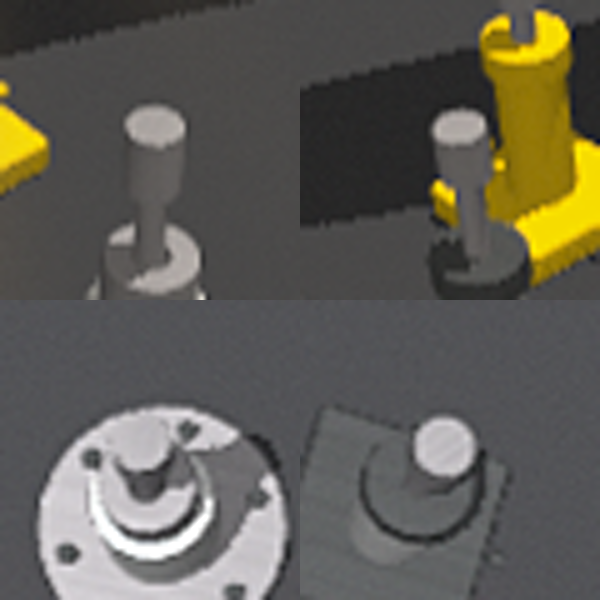

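View pics/scene11.png

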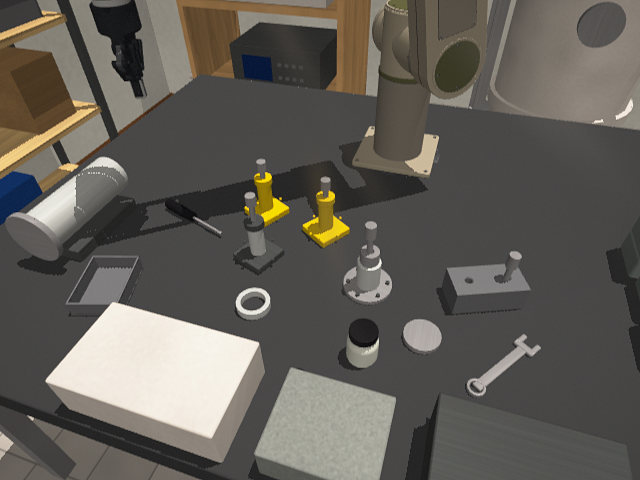

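Run:
```python
from h import *
import cv2
np.set_printoptions(precision=1,suppress=True)
# mask-based ellipse centres for scene heads and stop in top
def ell(f,x,y,w,th):
    k=4;im=cv2.imread(f,0)[y-w:y+w,x-w:x+w];im=cv2.resize(im,None,fx=k,fy=k,interpolation=cv2.INTER_CUBIC)
    cs,_=cv2.findContours((im>th).astype('uint8'),cv2.RETR_EXTERNAL,cv2.CHAIN_APPROX_NONE)
    c=max(cs,key=cv2.contourArea);e=cv2.fitEllipse(c);return x-w+(e[0][0]+.5)/k-.5,y-w+(e[0][1]+.5)/k-.5,e[1][0]/k,e[1][1]/k
a=ell('pics/scene11.png',371,225,9,130);b=ell('pics/scene11.png',250,195,9,130);c=ell('pics/top11.png',403,244,10,130)
print(*(np.round(q,2) for q in(a,b,c)))
R=tri([ray('scene',*a[:2]),ray('top',265,242.6)]);S=tri([ray('scene',*b[:2]),ray('top',*c[:2])])
print('rod',R,'stop',S)
# fixed xy
print('stop height from scene at base-known xy')
```

```text
[370.6 224.8   7.5  11.4] [249.4 195.1   6.3  10.3] [402.4 243.9  11.7  12.1]
rod (array([534.3,  36.2, 167.6]), [np.float64(1.0310621883882214), np.float64(1.0310621883882807)]) stop (array([ 520.8, -206.6,  170.5]), [np.float64(0.2905683159823345), np.float64(0.2905683159823014)])
stop height from scene at base-known xy
```

Both methods agree. Vision puts the stop about 2.9 mm above the rod, and kinematics about 3.3 mm (168.6 against 165.3). I'll push it down about 3 mm more, to TCP z = 173.7.

```bash
python3 -m jog '[[[0.02,0.035,-0.005],[0,0,0],-1],[[0.035,0.07,-0.01],[0,0,0],-1],[[0.05,0.105,-0.015],[0,0,0],-1],[[0.06,0.14,-0.02],[0,0,0],-1],[[0.07,0.175,-0.03],[0,0,0],-1]]' >/dev/null; python3 -m jog '[[[0.005,0.03,-0.01],[0,0,0],-1],[[0.01,0.06,-0.02],[0,0,0],-1],[[0.012,0.08,-0.03],[0,0,0],-1],[[0.012,0.08,-0.03],[0,0,0],-1],[[0.012,0.08,-0.03],[0,0,0],-1]]'; python3 ck.py
```

```text
time: 23.35
tool_pos: [522.2, -204.7, 244.7]
tcp_rot: [115.0, 89.9, 137.8]
ft_force: [-0.7, -0.8, -0.2]
finger_gap: 0.0
23.35 [ 522.22 -204.74  244.68] [-0.7 -0.8 -0.2]
```

```bash
python3 -m jog '[[[-0.001,-0.001,-0.015],[0,0,0],-1],[[-0.001,-0.001,-0.035],[0,0,0],-1],[[-0.001,-0.001,-0.05],[0,0,0],-1],[[-0.001,-0.001,-0.06],[0,0,0],-1],[[-0.001,-0.001,-0.063],[0,0,0],-1]]' >/dev/null; python3 ck.py; set -e;  python3 -m jog '[[[0,0,-0.0005],[0,0,0],-1],[[0,0,-0.001],[0,0,0],-1],[[0,0,-0.001],[0,0,0],-1]]'>/dev/null; python3 ck.py;python3 -m jog '[[[0,0,-0.0005],[0,0,0],-1],[[0,0,-0.001],[0,0,0],-1],[[0,0,-0.001],[0,0,0],-1]]'>/dev/null; python3 ck.py
```

```text
23.77 [ 520.28 -208.41  180.66] [-0.2  0.2  0.6]
24.02 [ 521.7  -208.9   182.66] [ 0.8 -0.6 -0.8]
24.27 [ 521.29 -208.52  180.86] [-0.3  0.4  0.4]
```

```bash
python3 -m jog '[[[-0.001,0.002,-0.001],[0,0,0],-1],[[-0.001,0.002,-0.002],[0,0,0],-1],[[-0.001,0.002,-0.003],[0,0,0],-1]]'>/dev/null; python3 ck.py;python3 -m jog '[[[0,0,-0.0005],[0,0,0],-1],[[0,0,-0.001],[0,0,0],-1],[[0,0,-0.0015],[0,0,0],-1]]'>/dev/null; python3 ck.py
```

```text
24.52 [ 520.01 -206.26  177.3 ] [ 0.3 -0.6  0.2]
24.77 [ 520.   -206.32  176.29] [-2.7  1.9  5.7]
```

```bash
python3 -m jog '[[[0,0,-0.0005],[0,0,0],-1],[[0,0,-0.001],[0,0,0],-1],[[0,0,-0.0015],[0,0,0],-1],[[0,0,-0.002],[0,0,0],-1],[[0,0,-0.002],[0,0,0],-1]]'>/dev/null; python3 ck.py
```

```text
25.18 [ 520.01 -206.34  173.77] [-2.1  1.4  4.4]
```

```bash
python3 -m jog '[[[0,0,0.03],[0,0,0],-1],[[0,0,0.07],[0,0,0],-1],[[0,-0.03,0.1],[0,0,0],-1],[[0,-0.07,0.12],[0,0,0],-1],[[0,-0.11,0.13],[0,0,0],-1]]'>/dev/null
python3 -m jog '[[[-0.01,-0.04,0],[0,0,0],-1],[[-0.03,-0.08,0],[0,0,0],-1],[[-0.05,-0.11,0],[0,0,0],-1],[[-0.07,-0.14,0],[0,0,0],-1],[[-0.08,-0.15,0],[0,0,0],-1]]'
python3 -m jog '[[[0,0,0],[0,0,0],-1],[[0,0,0],[0,0,0],-1]]' >/dev/null
python3 - <<'E'
from h import *
import cv2
np.set_printoptions(precision=1,suppress=True)
for n in('scene','top'):
    cv2.imwrite(f'pics/{n}12.png',vision.snapshot(n)[:,:,::-1])
def ell(f,x,y,w,th):
    k=4;im=cv2.imread(f,0)[y-w:y+w,x-w:x+w];im=cv2.resize(im,None,fx=k,fy=k,interpolation=cv2.INTER_CUBIC)
    cs,_=cv2.findContours((im>th).astype('uint8'),cv2.RETR_EXTERNAL,cv2.CHAIN_APPROX_NONE)
    c=max(cs,key=cv2.contourArea);e=cv2.fitEllipse(c);return x-w+(e[0][0]+.5)/k-.5,y-w+(e[0][1]+.5)/k-.5,e[1][0]/k,e[1][1]/k
a=ell('pics/scene12.png',371,225,9,130);b=ell('pics/scene12.png',250,196,9,130);c=ell('pics/top12.png',403,244,10,130)
print(*(np.round(q,2) for q in(a,b,c)))
print('rod',tri([ray('scene',*a[:2]),ray('top',265,242.6)]),'stop',tri([ray('scene',*b[:2]),ray('top',*c[:2])]))
def c(f,x,y,w=30):
    im=cv2.imread(f);return cv2.resize(im[y-w:y+w,x-w:x+w],(300,300),interpolation=cv2.INTER_CUBIC)
cv2.imwrite('pics/z12.png',np.vstack([np.hstack([c('pics/scene12.png',370,230),c('pics/scene12.png',248,200)]),np.hstack([c('pics/top12.png',266,245),c('pics/top12.png',404,245)])]))
st()
E
```

```text
time: 26.02
tool_pos: [437.0, -467.5, 301.8]
tcp_rot: [-167.9, 89.9, -145.6]
ft_force: [-0.1, -0.2, -0.7]
finger_gap: 0.1
[370.6 224.8   7.5  11.4] [249.6 196.2   6.3  10.3] [402.2 244.2  11.8  12. ]
rod (array([534.3,  36.2, 167.6]), [np.float64(1.0341483272030803), np.float64(1.0341483272030796)]) stop (array([ 520.7, -206.6,  167.8]), [np.float64(0.2970332214904149), np.float64(0.2970332214904182)])
t 26.28 p [ 440.9 -462.4  302.8] x [ 0.  0. -1.] z [0.9 0.4 0. ] jawyaw 22.62 f [0.4 0.4 0.3] gap 0.1 q [-51.   12.6  73.    0.   94.4 -73.6]
```

View pics/z12.png

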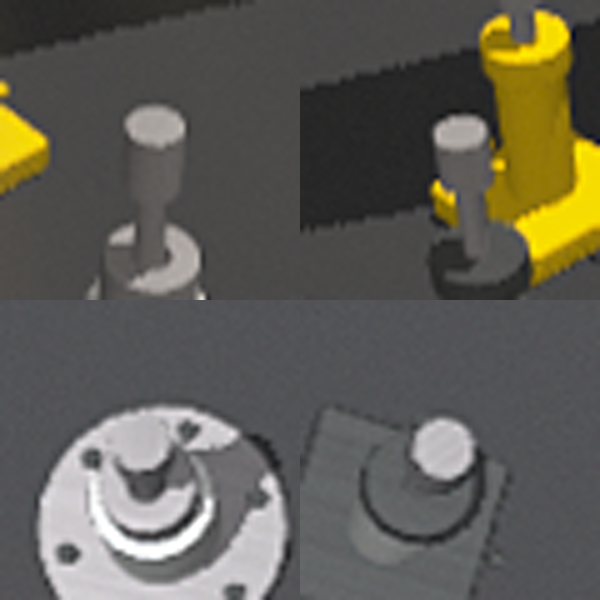

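View pics/scene12.png

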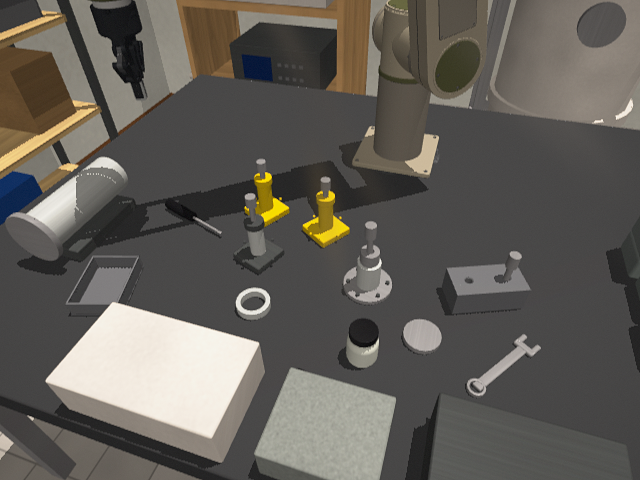

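```bash
python3 -c "
from bench import order
print(order.hand_in())"
```

```text
the job is handed in; nothing more can be done
None
```

I put the depth rod in the well until it rested on the bottom, released it, and pushed the depth stop down level with the rod's top. I then handed the job in with the arm well clear, at about 26 s of the 72 s. The hand-in gave no verdict.

- **Bottom contact:** the rod met the bottom about 84 mm below the mouth. The force then rose about 5–6 N per mm, which matches the sprung pad. I stopped at about 7 N at the wrist, so roughly 6 N on the pad.
- **Level:** the last camera check put the rod's top at 167.6 mm and the stop's top at 167.8 mm. The arm's own position readings gave about 165.3 mm and 165.8 mm. The two methods differ by about 2 mm in absolute height, but both put the tops within about 0.5 mm of each other.
- **Lean:** the rod appears to lean 2–3°, within the 0.1 rad (5.7°) allowed. The bore's clearance alone would allow about 1.6°.
- **Everything else:** in the last pictures the short probe was still in its hole, and no bystander looked moved. I checked these by eye only.
- **Seal force:** the seal felt lighter than stated, about 2 to 4 N against the 4 to 10 N given.

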